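# Close the refilled coffee machine and zero its cup counter

## Task

The bean hopper of the coffee machine has just been refilled: press its hinged lid down until it is fully home on the rim. Then turn the long pointer knob on the sloping panel, which counts the cups since the last refill, back to its zero stop. Do not change the round strength dial, and leave the things standing around the machine where they are.

Things in the scene. Friction and masses are not known exactly. Their poses are not given: they have to be found in the camera images.
- machine: Grey coffee machine, fixed, 280 (x) by 370 mm (y). Origin on the counter, mid-base; its front (-x) faces right and somewhat away from the robot, its y roughly to the robot. Near half: bean hopper 200 x 160 mm centred at y +95 mm, rim 190 mm high; spout and low drip tray in front. Far half (y -195 to -5 mm): panel sloping 29 deg, from 45 mm high at x -140 to 154 mm high at x +60 mm.
- ledge_edge (a point): Middle of the lower front edge of the cup ledge, a plate 190 mm wide (machine y) that overhangs the upper end of the sloping panel, 243 mm above the counter; a column carries it at the back, and cups on it reach 310 mm. It blocks the space straight above the knob, so the knob is reached square to the panel, the tool leaning out to the machine's front.
- hopper_lid (a joint): Angle of the hopper lid, rad: 0 = fully home on the rim, grows as it opens upward about its hinge at the hopper's back (along machine y, at machine x +95, z 190 mm). Starts ajar, 0.2 to 0.42. Stiff: it stays where left; about 6 N at lid_press moves it. A flat grey plate 206 x 166 mm, its top 13 mm over the rim.
- lid_press (a point): Where to press on the top face of the hopper lid: 28 mm behind its front edge (machine -x), mid-width. Moves with the lid, 175 mm ahead of the hinge; z axis out of the lid's top. When the lid is home this point is at machine x -80, y +95, z 203 mm.
- counter_knob (a joint): Angle of the pointer knob (cup counter), rad: 0 = at its zero stop, 2.85 = other stop. For someone facing the panel from the machine's front the pointer at 0 points level to the left (machine +y), at the stop pin and first mark, and the value grows clockwise over the top; turn it back counter-clockwise. Starts 1.0 to 2.6. Stiff, 0.12 N m; stays where left.
- knob_grip (a point): Where to grip the pointer knob: on its axis, 33 mm out from the panel. z axis out of the panel along the knob's axis (29 deg from vertical, leaning to machine -x), x along the bar to its pointed end; turns with the knob. A black bar 78 mm long (white line towards the pointed end), 16 mm wide, top 45 mm out from the panel, on a disc 60 mm wide and 9 mm high.
- dial_mark (a point): Mark on the rim of the round strength dial (48 mm wide, 24 mm high, on the same panel, its centre 115 mm down the slope from the knob's): to be left as it is.
- mug: White mug, 80 mm wide, 90 mm high, handle along its y; origin under its centre. Bystander.
- sugar_jar: Glass jar with steel cap, 68 mm wide, 130 mm high; origin under its centre. Bystander.
- creamer_can: Steel can with paper label, 74 mm wide, 100 mm high; origin under its centre. Bystander.

How it is judged:
By the outcome, as a careful person would: the job done as asked, in the order asked, and still so for the second after the job is handed in, with the robot touching nothing.
It also fails if it takes over 50 s, if anything falls off the work surface, if the arm or the gripper's body presses on something with over 40 N, if the wrist force passes 120 N, or if a joint passes its speed limit or range.

## Robot

A 7-joint arm with a two-finger parallel gripper is mounted at the origin on the work surface. World frame = base frame: x ahead of the robot, y to its left, z up, the work surface at z = 0. Lengths are in m, angles in rad, forces in N, time in s.
With the tool pointing down it reaches from about 0.425 to 0.875 m from the base axis. Payload 8.4 kg.
Tool frame: the origin (TCP) lies between the finger pads; the fingertips stand 14 mm ahead of it and the grasp point (between the pads) lies 5 mm behind it; z points along the fingers, y is the line along which they close (so a half turn about z gives the same grasp; the last joint's range is limited). The gripper opens to 87 mm and grips with 3 to 60 N. Pads are 19 mm wide; open, the fingers measure 117 mm over their backs; the gripper's body (75 mm by 190 mm) begins 51 mm behind the grasp point.
Start: joints at [-0.099, 0.333, 0.04, 1.465, -0.013, 1.343, -0.059], TCP at [0.65, -0, 0.237] pointing down, gripper open.
Joint ranges: [-2.58, 2.58], [-0.38, 2.09], [-1.3, 1.39], [0.25, 2.4], [-1.5, 4.64], [0.08, 2.09], [-2.65, 2.65]. Speed limits (rad/s): [2.22, 2.22, 2.79, 2.79, 3.14, 3.14, 3.14].

## Interface

Orientations are given as [roll, pitch, yaw] about the fixed x, y, z axes, in that order (R = Rz(yaw) Ry(pitch) Rx(roll)).
In Python, from cell import manip gives the robot as it stands. The module is installed in compiled form; this text tells all that it offers.
- The arm moves only by the tool apply_moves, never from a script. Its argument "plan" is a list of rows, each an object with "claw": the closure, from 0 (fully open) to 1 (shut); "linear": the shift along the tool's x, y, z in m, a list of three; "delta_rot": the turn, a rotation vector about the tool's x, y, z in rad, a list of three. In form: [{"claw": claw, "linear": [dx, dy, dz], "delta_rot": [wx, wy, wz]}, ...]. A call has 1 to 12 rows; each row is the pose to reach, as a shift and turn from the pose commanded when the call began, along the tool's axes at that moment; what a row does not reach only later rows make up. A row lasts 1/8 s, in which the tool goes at most 62.5 mm and 10.7 degrees, less where a joint would pass 70% of its speed; a pose out of reach is approached as far as the arm can. A call with a gripper value outside its range is refused whole. The fingers move at their own pace and stop on an object; "squeeze" is the grip in N (left out, the last holds). Time passes only in rows, so rows that repeat a pose let the fingers close. It gives the time, the measured TCP pose, the force, the opening and the grip force at its end, in the units of the state.
- manip.get_state(): the state, without advancing time (a new reading comes with each control period).
- manip.read_camera(name): name is "scene" or "side" or "wrist"; returns (picture, depth): 400x640x3 uint8, red, green, blue; 400x640 float32, m along the optical axis (not along the pixel's ray), 0 where there is no reading.
- manip.get_calibration(name): a dict with "mtx" (3x3 intrinsics, pixels), "D" ([k1, k2, p1, p2, k3] as OpenCV has them; the pictures are not rectified), "cam_to_world" (4x4, takes a point from camera to world coordinates); the wrist camera has in their place "T_tool_cam" (4x4, takes a point from camera to tool coordinates, whose origin is the TCP and whose axes are the flange's). Camera axes: x right, y up, looking along -z (the intrinsics and any distortion apply to the point x, -y, -z); pixel columns grow to the right and rows downward; lengths in m; the calibration is good to about 2 mm. A picture is of the moment at which its call begins: read the wrist's pose just before it. get_calibration takes no time and is no camera call.
- manip.sign_off(): hands the job in; it is judged then, once.
The state is a dict: "time": time; "joint_positions": joint angles; "dq": joint speeds; "tau": joint torques, N m; "tcp_pos": TCP position; "ee_rot": TCP orientation; "contact_force": force on the tool from outside, world axes, zero at the start; "wrist_torque": the same for the moment, N m; "opening": finger opening in m; "grip_force": force on a finger pad.
Only numpy, scipy, OpenCV 4.12 (cv2) and the standard library are available. Lean on these libraries where they do the work, as an engineer would, in place of code of your own. Each camera call takes 0.05 s, during which the arm holds its last target. There are 200 camera calls.

## Working session

There is one attempt and no reset: what is moved stays moved. The work goes in short steps, Python scripts to look and compute and a tool call to move; the robot and the scene stay as the last step left them, time stands still between calls to the robot, and variables do not carry over. Pictures are saved under pics/ and viewed, at most 10 in all, crops included, and the job is handed in when it is done.

Besides the shell and the picture viewer there is one more tool, called as name(argument=value, ...) on one line, values as JSON. apply_moves: Moves the arm, as the interface text tells. Its arguments: {"type":"object","properties":{"plan":{"type":"array"},"squeeze":{"type":"number"}},"required":["plan"]}

```bash
mkdir -p pics; cat > h.py <<'E'
import numpy as np, cv2
from cell import manip
from scipy.spatial.transform import Rotation as R
def snap(n):
    s=manip.get_state(); p,d=manip.read_camera(n); c=manip.get_calibration(n)
    if n=="wrist":
        T=np.eye(4);T[:3,:3]=R.from_euler('xyz',s['ee_rot']).as_matrix();T[:3,3]=s['tcp_pos'];M=T@c['T_tool_cam']
    else: M=np.array(c['cam_to_world'])
    return p,d,np.array(c['mtx']),np.array(c['D']),M
def cloud(d,K,D,M):
    v,u=np.mgrid[:400,:640]
    n=cv2.undistortPoints(np.stack([u,v],-1).reshape(-1,1,2).astype(float),K,D).reshape(400,640,2)
    P=np.stack([n[...,0]*d,-n[...,1]*d,-d],-1)
    W=P@M[:3,:3].T+M[:3,3]; W[d<=0]=np.nan
    return W
E
python3 - <<'E'
from h import *
print(manip.get_state())
for n in("scene","side"):
    p,d,K,D,M=snap(n); cv2.imwrite(f"pics/{n}0.png",p[...,::-1]); np.savez(f"{n}0.npz",p=p,W=cloud(d,K,D,M)); print(n,M.round(2).tolist())
E
```

```text
{'time': 0.0, 'joint_positions': array([-0.09918024,  0.33388156,  0.0398747 ,  1.46629311, -0.01338247,
        1.34329347, -0.05849625]), 'dq': array([-0.00040926, -0.00057459, -0.00018737,  0.00103664,  0.00078843,
       -0.00074508, -0.00034095]), 'tau': array([ 1.06989024e-03, -6.56351209e+01,  1.33598529e+00, -4.03798449e+01,
       -5.97442500e-02,  4.47441044e-02,  1.62792835e-04]), 'tcp_pos': array([ 6.49544900e-01, -4.82591370e-05,  2.35667554e-01]), 'ee_rot': array([-3.13998780e+00,  1.25651822e-04,  1.57076602e+00]), 'contact_force': array([0.03792112, 0.46150712, 0.41254673]), 'wrist_torque': array([-0.03720129, -0.03068261, -0.04775176]), 'grip_force': 0.0, 'opening': 0.08699255197805898}
scene [[0.8, -0.53, 0.29, 0.94], [0.6, 0.7, -0.38, -0.35], [-0.0, 0.48, 0.88, 1.21], [0.0, 0.0, 0.0, 1.0]]
side [[0.99, 0.09, -0.14, 0.42], [-0.16, 0.65, -0.74, -0.75], [0.02, 0.75, 0.66, 0.91], [0.0, 0.0, 0.0, 1.0]]
```

View pics/scene0.png

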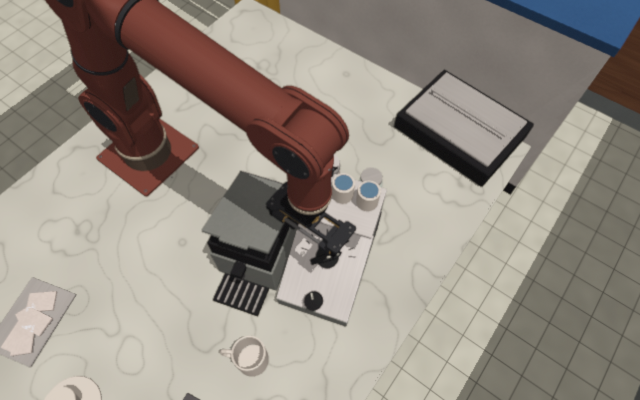

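View pics/side0.png

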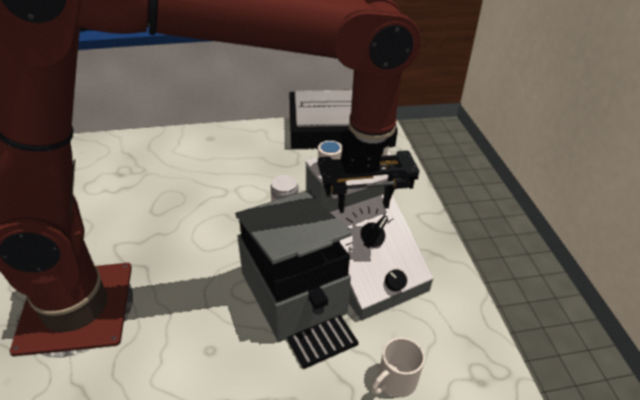

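The side view shows the hopper with its lid ajar (lid ≈ (295,225)), the knob at ≈ (373,235) pointing up-right, the dial at (397,280) and the mug at (402,368). In the scene view, the knob at (327,258) is partly hidden by the gripper, the dial is at (313,300) and the drip tray at (240,290).

```bash
cat > fit.py <<'E'
from h import *
from scipy.optimize import least_squares
a=np.load("side0.npz");b=np.load("scene0.npz")
# seed plane on panel
for nm,z,box in(("side",a,(355,250,385,285)),("scene",b,(285,270,345,310))):
    W=z['W'][box[1]:box[3],box[0]:box[2]].reshape(-1,3);W=W[~np.isnan(W[:,0])]
    rng=np.random.default_rng(0);best=0
    for _ in range(300):
        q=W[rng.choice(len(W),3,False)];n=np.cross(q[1]-q[0],q[2]-q[0]);l=np.linalg.norm(n)
        if l<1e-6: continue
        n/=l; n*=np.sign(n[2]); r=(W-q[0])@n
        k=(abs(r)<.003).sum()
        if k>best: best=k;bn=n;bq=q[0]
    A=z['W'].reshape(-1,3);A=A[~np.isnan(A[:,0])]
    for _ in range(3):
        near=A[(abs((A-bq)@bn)<.004)&(np.linalg.norm(A-bq,axis=1)<.25)&(A[:,2]>.04)&(A[:,2]<.16)]
        bq=near.mean(0);u,s,vt=np.linalg.svd(near-bq,full_matrices=False);bn=vt[2]*np.sign(vt[2][2])
    print(nm,len(near),"n",bn.round(3),"tilt",np.degrees(np.arccos(bn[2])).round(1),"front az",np.degrees(np.arctan2(bn[1],bn[0])).round(2),bq.round(3))
    # frame: f = horizontal front dir, l = +y machine (x_m=-f)
    f=np.array([bn[0],bn[1],0]);f/=np.linalg.norm(f);ym=np.cross([0,0,1],-f)
    h=(A-bq)@bn; s_=(A-bq)@ym; t=(A-bq)@np.cross(bn,ym)  # t
    print(" ym",ym.round(3)," panel s",np.percentile((near-bq)@ym,[.5,2,98,99.5]).round(3),"z",np.percentile(near[:,2],[.5,2,98,99.5]).round(3))
    for lo,hi in((.015,.03),(.036,.052)):
        c=A[(h>lo)&(h<hi)&(abs(s_)<.11)&(A[:,2]<.19)]
        if len(c)>5: print(" layer",lo,len(c),c.mean(0).round(3),"t range",np.percentile((c-bq)@np.cross(bn,ym),[1,99]).round(3),"s",np.percentile((c-bq)@ym,[1,99]).round(3))
E
python3 fit.py
```

```text
side 5689 n [ 0.148 -0.457  0.877] tilt 28.7 front az -72.05 [ 0.693 -0.013  0.093]
 ym [-0.951 -0.308  0.   ]  panel s [-0.095 -0.092  0.095  0.215] z [0.042 0.045 0.153 0.157]
 layer 0.015 1559 [ 0.74  -0.118  0.057] t range [-0.144  0.253] s [-0.107  0.095]
 layer 0.036 1498 [ 0.765 -0.216  0.026] t range [-0.06   0.292] s [-0.107  0.098]
scene 4615 n [ 0.147 -0.457  0.877] tilt 28.7 front az -72.21 [ 0.698 -0.016  0.092]
 ym [-0.952 -0.306  0.   ]  panel s [-0.091 -0.089  0.098  0.137] z [0.044 0.046 0.146 0.149]
 layer 0.015 1353 [ 0.761 -0.185  0.019] t range [0.045 0.251] s [-0.108  0.106]
 layer 0.036 1340 [ 0.77  -0.23   0.019] t range [-0.058  0.292] s [-0.107  0.108]
```

apply_moves(plan=[{"claw": 1, "linear": [0, 0, -0.06], "delta_rot": [0, 0, 0]}, {"claw": 1, "linear": [0, 0, -0.11], "delta_rot": [0, 0, 0]}, {"claw": 1, "linear": [-0.04, -0.06, -0.11], "delta_rot": [0, 0, 0]}, {"claw": 1, "linear": [-0.07, -0.1, -0.11], "delta_rot": [0, 0, 0]}, {"claw": 1, "linear": [-0.1, -0.134, -0.11], "delta_rot": [0, 0, 0]}, {"claw": 1, "linear": [-0.1, -0.134, -0.11], "delta_rot": [0, 0, 0]}, {"claw": 1, "linear": [-0.1, -0.134, -0.11], "delta_rot": [0, 0, 0]}])

```text
time: 0.98
tcp_pos: [0.5162, -0.0995, 0.3465]
ee_rot: [3.142, -0.0, 1.571]
contact_force: [-0.1, 0.2, -0.3]
opening: 0.025
grip_force: 0.0
```

```bash
cat > m.py <<'E'
from h import *
s=manip.get_state(); print({k:np.round(s[k],3).tolist() for k in("time","tcp_pos","ee_rot","contact_force","opening")})
yaw=np.radians(107.85); T0=np.array([.582,.0055,0]); Rm=R.from_euler('z',yaw).as_matrix()
toM=lambda W:(W-T0)@Rm
E
python3 - <<'E'
from m import *
for n in("scene","side"):
    p,d,K,D,M=snap(n);W=cloud(d,K,D,M); np.savez(f"{n}1.npz",p=p,W=W);cv2.imwrite(f"pics/{n}1.png",p[...,::-1])
    Q=toM(W).reshape(-1,3); C=p.reshape(-1,3)
    # lid
    m=(Q[:,1]>20)&(Q[:,1]<170)&(Q[:,0]>-.1)&(Q[:,0]<.09)&(Q[:,1]>.02)&(Q[:,1]<.17)&(Q[:,2]>.19)&(Q[:,2]<.29) if False else (Q[:,1]>.02)&(Q[:,1]<.17)&(Q[:,0]>-.1)&(Q[:,0]<.08)&(Q[:,2]>.19)&(Q[:,2]<.29)
    for i in range(3):
        c=np.polyfit(Q[m,0],Q[m,2],1); m&=abs(Q[:,2]-np.polyval(c,Q[:,0]))<(.03,.01,.006)[i]
    print(n,"lid",m.sum(),c, "angle",np.arctan(-c[0]))
    a=np.radians(29); q0=np.array([-.14,-.1,.045]);nn=np.array([-np.sin(a),0,np.cos(a)]);up=np.array([np.cos(a),0,np.sin(a)])
    e=Q-q0; H=e@nn;t=e@up;y=Q[:,1]+.1
    pm=(t>.01)&(t<.2)&(abs(y)<.09)&(abs(H)<.01); print(" panel H",np.median(H[pm]))
    dl=(t>0)&(t<.08)&(abs(y)<.06)&(H>.019)&(H<.03); print(" dial t,y",[np.percentile(v[dl],[2,98]).round(4) for v in(t,y)],dl.sum())
    kb=(t>.09)&(t<.23)&(abs(y)<.07)&(H>.036)&(H<.052); k=np.stack([t[kb],y[kb]],1); print(" bar",kb.sum(),k.mean(0))
    if kb.sum()>10:
        u,s_,vt=np.linalg.svd(k-k.mean(0),full_matrices=False); pr=(k-k.mean(0))@vt.T; print(" dir t,y",vt[0],np.percentile(pr,[1,99],axis=0).round(4).tolist(),np.median(H[kb]))
    kd=(t>.09)&(t<.23)&(abs(y)<.07)&(H>.006)&(H<.012); print(" disc",[np.percentile(v[kd],[2,98]).round(4) for v in(t,y)],kd.sum())
    lg=(Q[:,1]>-.2)&(Q[:,1]<0)&(Q[:,2]>.23)&(Q[:,2]<.265)&(Q[:,0]>0)&(Q[:,0]<.14); print(" ledge x",np.percentile(Q[lg,0],[.5,2,50]),"z",np.percentile(Q[lg,2],[2,50,98]))
    cr=p[150:350,200:420] if n=="scene" else p[130:330,230:450]; cv2.imwrite(f"pics/{n}1c.png",cv2.resize(cr,None,fx=2.7,fy=2.7)[...,::-1])
E
```

```text
{'time': 0.975, 'tcp_pos': [0.516, -0.099, 0.346], 'ee_rot': [3.142, -0.0, 1.571], 'contact_force': [-0.114, 0.226, -0.298], 'opening': 0.025}
scene lid 2119 [-0.23717415  0.22642744] angle 0.23287132282637102
 panel H 0.000616776519286836
 dial t,y [array([0.0068, 0.0502]), array([-0.0227,  0.0192])] 283
 bar 202 [ 0.14325302 -0.00099754]
 dir t,y [-0.56144556  0.82751367] [[-0.0373, -0.0077], [0.0369, 0.0079]] 0.04497386737520151
 disc [array([0.1147, 0.1724]), array([-0.0424,  0.0607])] 253
 ledge x [0.00319855 0.00406308 0.04079752] z [0.24850177 0.25536704 0.26081545]
side lid 3559 [-0.23794906  0.2263213 ] angle 0.23360484005645377
 panel H -0.00019588159721137678
 dial t,y [array([0.0056, 0.0487]), array([-0.0207,  0.0222])] 350
 bar 235 [0.14139033 0.00312552]
 dir t,y [-0.55844476  0.82954171] [[-0.0389, -0.0076], [0.0349, 0.0081]] 0.04444451375461589
 disc [array([0.1141, 0.2294]), array([-0.029 ,  0.0621])] 275
 ledge x [0.00249543 0.00351548 0.0268354 ] z [0.24335348 0.25454002 0.26163191]
```

apply_moves(plan=[{"claw": 1, "linear": [0, 0, 0.04], "delta_rot": [0, 0, 0]}, {"claw": 1, "linear": [0, 0, 0.075], "delta_rot": [0, 0, 0]}, {"claw": 1, "linear": [0, 0, 0.085], "delta_rot": [0, 0, 0]}, {"claw": 1, "linear": [0, 0, 0.095], "delta_rot": [0, 0, 0]}, {"claw": 1, "linear": [0, 0, 0.103], "delta_rot": [0, 0, 0]}, {"claw": 1, "linear": [0, 0, 0.11], "delta_rot": [0, 0, 0]}, {"claw": 1, "linear": [0, 0, 0.116], "delta_rot": [0, 0, 0]}, {"claw": 1, "linear": [0, 0, 0.122], "delta_rot": [0, 0, 0]}, {"claw": 1, "linear": [0, 0, 0.125], "delta_rot": [0, 0, 0]}, {"claw": 1, "linear": [0, 0, 0.125], "delta_rot": [0, 0, 0]}])

```text
time: 2.33
tcp_pos: [0.5173, -0.1002, 0.223]
ee_rot: [3.139, 0.001, 1.571]
contact_force: [2.7, -2.8, 4.9]
opening: 0.0002
grip_force: 2.6
```

View pics/side1c.png

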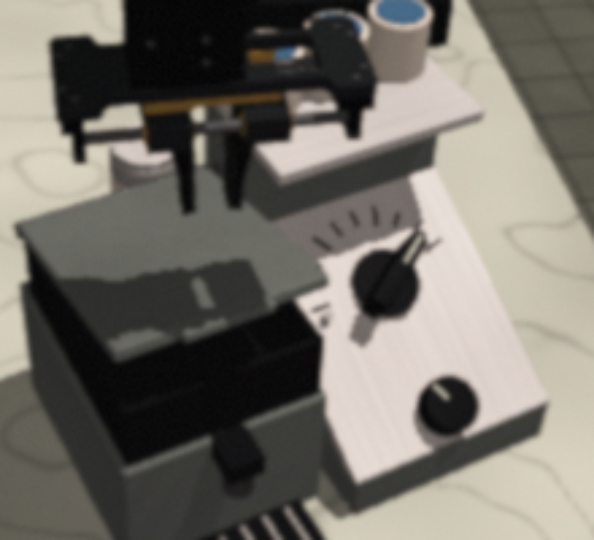

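View pics/scene1c.png

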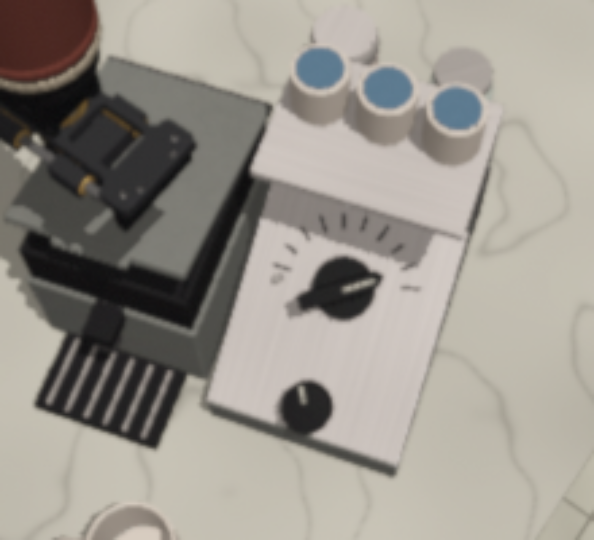

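The crops confirm it: the white line points up-right (side crop (410,245), scene crop (378,280)), so the knob is at ≈ 2.55. The zero mark is at left (scene crop (278,278)) and the dial at (305,405). I'll finish pressing the lid.

apply_moves(plan=[{"claw": 1, "linear": [0, 0, 0.004], "delta_rot": [0, 0, 0]}, {"claw": 1, "linear": [0, 0, 0.007], "delta_rot": [0, 0, 0]}, {"claw": 1, "linear": [0, 0, 0.009], "delta_rot": [0, 0, 0]}, {"claw": 1, "linear": [0, 0, 0.009], "delta_rot": [0, 0, 0]}])

```text
time: 2.82
tcp_pos: [0.5174, -0.1003, 0.2176]
ee_rot: [3.137, 0.0, 1.571]
contact_force: [-11.0, -0.9, 34.6]
opening: 0.0004
grip_force: 17.1
```

apply_moves(plan=[{"claw": 1, "linear": [0, 0, -0.03], "delta_rot": [0, 0, 0]}, {"claw": 1, "linear": [0, 0, -0.09], "delta_rot": [0, 0, 0]}, {"claw": 1, "linear": [0, 0, -0.14], "delta_rot": [0, 0, 0]}, {"claw": 1, "linear": [0, 0, -0.14], "delta_rot": [0, 0, 0]}])

```text
time: 3.32
tcp_pos: [0.5174, -0.0995, 0.357]
ee_rot: [3.135, -0.0, 1.572]
contact_force: [-0.4, 0.2, -0.7]
opening: 0.0004
grip_force: 0.0
```

```bash
cat > tgt.py <<'E'
from m import *
a=np.radians(29); nn=np.array([-np.sin(a),0,np.cos(a)]);up=np.array([np.cos(a),0,np.sin(a)]);ym=np.array([0,1,0.]);q0=np.array([-.14,-.1,.045])
KT,KY=.1425,.001
def rel(dy,dt,Htip,beta,cmd=None,spin=0):
    """shift/turn in the tool axes from current pose to: fingertip centre at knob + (dy,dt), Htip over panel"""
    b=np.radians(beta); o=nn*np.cos(b)-up*np.sin(b); z=-o; y=-(up*np.cos(b)+nn*np.sin(b)); x=np.cross(y,z)
    Rt=Rm@np.stack([x,y,z],1)
    tip=q0+ym*(KY+dy)+up*(KT+dt)+nn*Htip; P=Rm@(tip+o*.014)+T0
    R0=R.from_euler('xyz',s['ee_rot']).as_matrix() ; p0=s['tcp_pos']
    return (R0.T@(P-p0)).round(4), R.from_matrix(R0.T@Rt).as_rotvec().round(3), P.round(4)
E
python3 - <<'E'
from tgt import *
p,d,K,D,M=snap("side");Q=toM(cloud(d,K,D,M)).reshape(-1,3)
m=(Q[:,1]>.02)&(Q[:,1]<.17)&(Q[:,0]>-.1)&(Q[:,0]<.08)&(Q[:,2]>.19)&(Q[:,2]<.29)
for i in range(3):
    c=np.polyfit(Q[m,0],Q[m,2],1); m&=abs(Q[:,2]-np.polyval(c,Q[:,0]))<(.03,.01,.006)[i]
print("lid",c,m.sum())
mg=(Q[:,2]>.08)&(Q[:,2]<.1)&(Q[:,0]<-.16)&(Q[:,0]>-.45)&(abs(Q[:,1])<.3); print("mug",np.percentile(Q[mg][:,:2],[2,98],axis=0))
print("wp",rel(.049,.012,.15,25)); print("wp2",rel(.049,-.1,.2,25))
E
```

```text
{'time': 3.325, 'tcp_pos': [0.517, -0.099, 0.357], 'ee_rot': [3.135, -0.0, 1.572], 'contact_force': [-0.368, 0.191, -0.7], 'opening': 0.0}
lid [0.0011475  0.20355932] 4574
mug [[-0.33486745 -0.0373718 ]
 [-0.25866552  0.03882436]]
wp (array([0.0355, 0.1389, 0.0985]), array([0.816, 0.588, 1.163]), array([ 0.6568, -0.0638,  0.2593]))
wp2 (array([-0.0808,  0.1762,  0.1093]), array([0.816, 0.588, 1.163]), array([ 0.6943, -0.1801,  0.2488]))
```

apply_moves(plan=[{"claw": 1, "linear": [-0.03, 0.04, 0], "delta_rot": [0.082, 0.059, 0.116]}, {"claw": 1, "linear": [-0.06, 0.08, 0], "delta_rot": [0.163, 0.118, 0.233]}, {"claw": 1, "linear": [-0.08, 0.12, 0], "delta_rot": [0.245, 0.176, 0.349]}, {"claw": 1, "linear": [-0.08, 0.15, 0], "delta_rot": [0.326, 0.235, 0.465]}, {"claw": 1, "linear": [-0.08, 0.176, 0.01], "delta_rot": [0.408, 0.294, 0.582]}, {"claw": 1, "linear": [-0.08, 0.176, 0.02], "delta_rot": [0.49, 0.353, 0.698]}, {"claw": 1, "linear": [-0.08, 0.176, 0.03], "delta_rot": [0.571, 0.412, 0.814]}, {"claw": 1, "linear": [-0.08, 0.176, 0.04], "delta_rot": [0.653, 0.47, 0.93]}, {"claw": 1, "linear": [-0.08, 0.176, 0.05], "delta_rot": [0.734, 0.529, 1.047]}, {"claw": 1, "linear": [-0.08, 0.176, 0.06], "delta_rot": [0.816, 0.588, 1.163]}, {"claw": 1, "linear": [-0.08, 0.176, 0.06], "delta_rot": [0.816, 0.588, 1.163]}, {"claw": 1, "linear": [-0.08, 0.176, 0.06], "delta_rot": [0.816, 0.588, 1.163]}])

```text
time: 4.88
tcp_pos: [0.6914, -0.1783, 0.2922]
ee_rot: [-2.198, 0.003, 0.314]
contact_force: [0.8, 0.8, 0.1]
opening: 0.0008
grip_force: 0.0
```

```bash
python3 - <<'E'
from tgt import *
print(s['joint_positions'].round(2))
for H in(.12,.06,.026): print(H,rel(.049,.012,H,25))
p,d,K,D,M=snap("side");cv2.imwrite("pics/side2.png",p[...,::-1])
E
```

```text
{'time': 4.875, 'tcp_pos': [0.691, -0.178, 0.292], 'ee_rot': [-2.198, 0.003, 0.314], 'contact_force': [0.801, 0.817, 0.128], 'opening': 0.001}
[ 0.73  1.07 -0.87  0.6  -0.14  2.09 -1.26]
0.12 (array([ 0.0027, -0.0309,  0.1432]), array([-0.001,  0.004, -0.001]), array([ 0.6524, -0.05  ,  0.2331]))
0.06 (array([ 0.0029, -0.0055,  0.1976]), array([-0.001,  0.004, -0.001]), array([ 0.6435, -0.0223,  0.1806]))
0.026 (array([0.0031, 0.0089, 0.2284]), array([-0.001,  0.004, -0.001]), array([ 0.6384, -0.0066,  0.1509]))
```

View pics/side2.png

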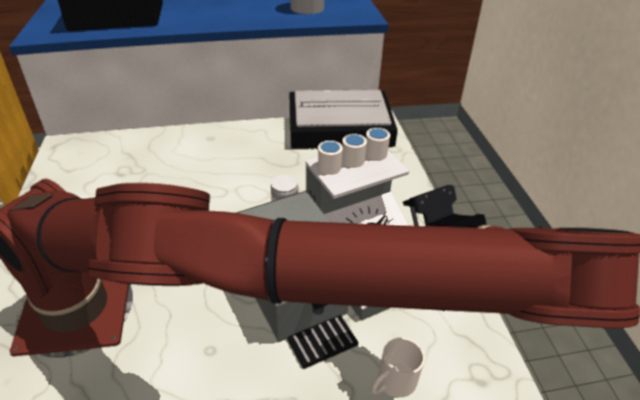

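apply_moves(plan=[{"claw": 1, "linear": [0, -0.01, 0.035], "delta_rot": [0, 0, 0]}, {"claw": 1, "linear": [0, -0.02, 0.075], "delta_rot": [0, 0, 0]}, {"claw": 1, "linear": [0.002, -0.03, 0.11], "delta_rot": [0, 0, 0]}, {"claw": 1, "linear": [0.003, -0.031, 0.143], "delta_rot": [0, 0, 0]}, {"claw": 1, "linear": [0.003, -0.031, 0.143], "delta_rot": [0, 0, 0]}, {"claw": 1, "linear": [0.003, -0.031, 0.143], "delta_rot": [0, 0, 0]}])

```text
time: 5.68
tcp_pos: [0.6535, -0.0509, 0.2345]
ee_rot: [-2.2, 0.004, 0.311]
contact_force: [-0.3, -0.4, 0.4]
opening: 0.0005
grip_force: 0.0
```

```bash
cat > chk.py <<'E'
from tgt import *
import sys
print(s['joint_positions'].round(2))
p,d,K,D,M=snap("side");W=cloud(d,K,D,M);cv2.imwrite(f"pics/{sys.argv[1]}.png",p[...,::-1])
for n in("side","scene"):
    if n=="scene": p,d,K,D,M=snap("scene");W=cloud(d,K,D,M);cv2.imwrite(f"pics/{sys.argv[1]}s.png",p[...,::-1])
    red=(p[...,0]>1.7*p[...,1].astype(float))&(p[...,0]>50)
    Q=toM(W[red]); 
    for lo in np.arange(-.4,.15,.05):
        m=(Q[:,0]>lo)&(Q[:,0]<lo+.05)&(W[red][:,0]>.25)
        if m.sum()>20: print(n,"xm",lo.round(2),"z",np.nanpercentile(Q[m,2],[2,98]).round(3),"ym",np.nanpercentile(Q[m,1],[2,98]).round(3))
E
python3 chk.py c3; python3 -c "
from tgt import *
for H in(.06,.026): print(H,rel(.049,.012,H,25))"
```

```text
{'time': 5.675, 'tcp_pos': [0.653, -0.051, 0.235], 'ee_rot': [-2.2, 0.004, 0.311], 'contact_force': [-0.267, -0.352, 0.429], 'opening': 0.0}
[ 0.82  0.93 -0.92  1.09 -0.18  1.74 -1.25]
side xm -0.4 z [0.448 0.513] ym [-0.071  0.12 ]
side xm -0.35 z [0.468 0.526] ym [0.017 0.264]
side xm -0.3 z [0.501 0.558] ym [0.129 0.423]
side xm -0.25 z [0.546 0.602] ym [0.276 0.421]
side xm -0.2 z [0.563 0.617] ym [0.343 0.41 ]
scene xm -0.4 z [0.448 0.515] ym [-0.104  0.095]
scene xm -0.35 z [0.455 0.526] ym [-0.099  0.232]
scene xm -0.3 z [0.41  0.556] ym [-0.082  0.374]
scene xm -0.25 z [0.378 0.597] ym [-0.085  0.396]
scene xm -0.2 z [0.516 0.614] ym [0.284 0.397]
scene xm -0.15 z [0.487 0.551] ym [0.343 0.384]
{'time': 5.775, 'tcp_pos': [0.654, -0.052, 0.234], 'ee_rot': [-2.199, 0.004, 0.309], 'contact_force': [-0.297, -0.236, 0.28], 'opening': 0.0}
0.06 (array([-0.0007,  0.025 ,  0.0568]), array([ 0.   ,  0.   , -0.005]), array([ 0.6435, -0.0223,  0.1806]))
0.026 (array([-0.0006,  0.0394,  0.0876]), array([ 0.   ,  0.   , -0.005]), array([ 0.6384, -0.0066,  0.1509]))
```

```bash
python3 - <<'E'
from tgt import *
for n in("scene","side"):
    Q=toM(np.load(f"{n}1.npz")['W']).reshape(-1,3);e=Q-q0;H=e@nn;t=e@up-KT;y=Q[:,1]+.1-KY;r=np.hypot(t,y)
    m=(H>.004)&(H<.06)&(r>.033)&(r<.08)&(t<.05)&(y>-.085)&(y<.085)
    print(n); [print((v*1000).round(0)) for v in np.stack([y,t,H],1)[m][::max(1,m.sum()//25)]]
print(rel(.049,.018,.06,25),rel(.049,.018,.026,25))
E
```

```text
{'time': 5.775, 'tcp_pos': [0.654, -0.052, 0.234], 'ee_rot': [-2.199, 0.004, 0.309], 'contact_force': [-0.297, -0.236, 0.28], 'opening': 0.0}
scene
[65. 47.  4.]
[45. 35.  5.]
[62. 21.  6.]
[68. 14.  5.]
[-3. 34.  5.]
[-28.  31.   5.]
[-26.  25.  33.]
[58. -6.  9.]
[-34.  23.  11.]
[-30.  22.  43.]
[ 56. -10.  13.]
[-29.  17.  45.]
[ 68. -20.   6.]
[-33.  13.  43.]
[ 70. -32.   5.]
[ 28. -21.  46.]
[ 25. -24.  40.]
[ 24. -25.  46.]
[-29. -23.   4.]
[ 17. -46.   7.]
[-45. -33.   7.]
[-11. -50.   6.]
[ 17. -64.   6.]
[ 22. -74.   5.]
[-30. -62.   5.]
side
[-43.  43.   5.]
[-30.  22.  45.]
[-29.  18.  47.]
[-32.  16.  44.]
[-48.   3.   5.]
[ 32. -12.  39.]
[ 33. -16.  44.]
[ 34. -14.  35.]
[ 30. -19.  45.]
[ 32. -17.  33.]
[ 28. -22.  43.]
[ 35. -16.  27.]
[ 28. -21.  33.]
[ 25. -26.  44.]
[ 32. -19.  24.]
[ 29. -24.  36.]
[60. -7. 11.]
[ 31. -20.  19.]
[ 29. -26.  34.]
[61. -9. 11.]
[ 30. -23.  21.]
[65. -9.  8.]
[ 29. -23.  11.]
[ 65. -11.   4.]
[ 25. -26.  10.]
[  4. -52.   5.]
[ 54. -58.   4.]
(array([-0.0007,  0.0196,  0.0593]), array([ 0.   ,  0.   , -0.005]), array([ 0.6419, -0.0173,  0.1835])) (array([-0.0006,  0.0339,  0.0901]), array([ 0.   ,  0.   , -0.005]), array([ 0.6368, -0.0016,  0.1538]))
```

apply_moves(plan=[{"claw": 1, "linear": [-0.001, 0.01, 0.03], "delta_rot": [0, 0, -0.005]}, {"claw": 1, "linear": [-0.001, 0.02, 0.059], "delta_rot": [0, 0, -0.005]}, {"claw": 1, "linear": [-0.001, 0.029, 0.077], "delta_rot": [0, 0, -0.005]}, {"claw": 1, "linear": [-0.001, 0.034, 0.09], "delta_rot": [0, 0, -0.005]}, {"claw": 1, "linear": [-0.001, 0.034, 0.09], "delta_rot": [0, 0, -0.005]}])

```text
time: 6.4
tcp_pos: [0.6356, -0.0009, 0.1527]
ee_rot: [-2.197, 0.002, 0.313]
contact_force: [0.1, -1.4, 0.5]
opening: 0.0005
grip_force: 0.0
```

```bash
python3 chk.py c4 | head -2
python3 - <<'E'
from tgt import *
# tail positions: finger centre for tail angle delta
def fc(delta,r,gap=0):
    d=np.radians(delta); u=np.array([np.cos(d),np.sin(d)]); push=np.array([np.sin(d),-np.cos(d)])
    off=.008+abs(push[0])*.0095+abs(push[1])*.015+gap
    return u*r-push*off
for dl in range(-34,-186,-12):
    c=fc(dl,.028); print(dl,c.round(4),*[v for v in rel(c[0],c[1],.026,25)[:1]])
E
```

```text
{'time': 6.4, 'tcp_pos': [0.636, -0.001, 0.153], 'ee_rot': [-2.197, 0.002, 0.313], 'contact_force': [0.051, -1.363, 0.514], 'opening': 0.001}
[ 0.83  0.96 -0.92  1.27 -0.16  1.56 -1.2 ]
{'time': 6.5, 'tcp_pos': [0.636, -0.002, 0.154], 'ee_rot': [-2.198, 0.0, 0.312], 'contact_force': [0.143, 0.059, -0.723], 'opening': 0.001}
-34 [0.0376 0.0057] [ 0.0119  0.0113 -0.0054]
-46 [ 0.0376 -0.0026] [ 0.0119  0.0188 -0.0089]
-58 [ 0.0352 -0.011 ] [ 0.0143  0.0264 -0.0125]
-70 [ 0.0303 -0.0188] [ 0.0192  0.0334 -0.0158]
-82 [ 0.0232 -0.025 ] [ 0.0263  0.0391 -0.0184]
-94 [ 0.0165 -0.0292] [ 0.033   0.0429 -0.0202]
-106 [ 0.0127 -0.0328] [ 0.0368  0.0461 -0.0217]
-118 [ 0.0075 -0.0357] [ 0.042   0.0488 -0.0229]
-130 [ 0.0011 -0.0375] [ 0.0484  0.0504 -0.0237]
-142 [-0.0063 -0.0375] [ 0.0558  0.0504 -0.0237]
-154 [-0.0139 -0.0353] [ 0.0634  0.0484 -0.0228]
-166 [-0.0212 -0.0309] [ 0.0707  0.0444 -0.0209]
-178 [-0.0272 -0.0243] [ 0.0767  0.0384 -0.0181]
```

View pics/c4s.png

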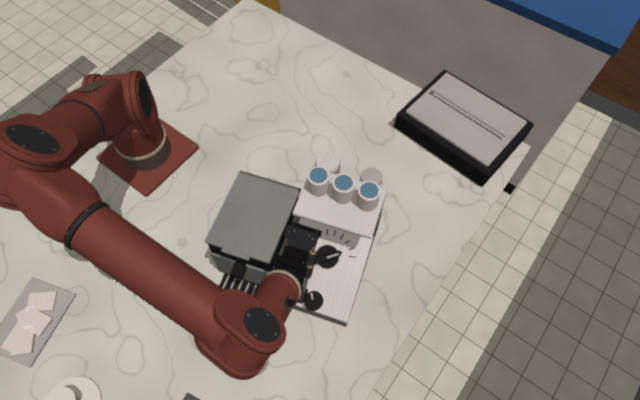

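apply_moves(plan=[{"claw": 1, "linear": [0.01, 0.003, -0.001], "delta_rot": [0, 0, 0]}, {"claw": 1, "linear": [0.012, 0.011, -0.005], "delta_rot": [0, 0, 0]}, {"claw": 1, "linear": [0.012, 0.019, -0.009], "delta_rot": [0, 0, 0]}, {"claw": 1, "linear": [0.014, 0.026, -0.0125], "delta_rot": [0, 0, 0]}, {"claw": 1, "linear": [0.019, 0.033, -0.016], "delta_rot": [0, 0, 0]}, {"claw": 1, "linear": [0.026, 0.039, -0.018], "delta_rot": [0, 0, 0]}, {"claw": 1, "linear": [0.033, 0.043, -0.02], "delta_rot": [0, 0, 0]}, {"claw": 1, "linear": [0.037, 0.046, -0.022], "delta_rot": [0, 0, 0]}, {"claw": 1, "linear": [0.042, 0.049, -0.023], "delta_rot": [0, 0, 0]}, {"claw": 1, "linear": [0.042, 0.049, -0.023], "delta_rot": [0, 0, 0]}])

```text
time: 7.75
tcp_pos: [0.6906, -0.0333, 0.1264]
ee_rot: [-2.198, 0.001, 0.312]
contact_force: [-2.3, -0.9, -0.7]
opening: 0.0003
grip_force: 1.2
```

```bash
cat > knob.py <<'E'
from tgt import *
for n in("scene","side"):
    p,d,K,D,M=snap(n);Q=toM(cloud(d,K,D,M)).reshape(-1,3);e=Q-q0;H=e@nn;t=e@up-KT;y=Q[:,1]+.1-KY
    m=(H>.04)&(H<.049)&(np.hypot(t,y)<.043)&(p.reshape(-1,3).max(1)<300)
    k=np.stack([y,t],1)[m]
    if len(k)>20:
        u,s_,vt=np.linalg.svd(k-k.mean(0),full_matrices=False); print(n,len(k),k.mean(0).round(4),"angle",np.degrees(np.arctan2(vt[0,1],vt[0,0])).round(1),"sd",(s_/len(k)**.5).round(4))
    cv2.imwrite(f"pics/k_{n}_{s['time']:.2f}.png",cv2.resize(p[190:320,230:420] if n=="scene" else p[170:320,280:470],None,fx=3,fy=3)[...,::-1])
E
python3 knob.py; ls pics
```

```text
{'time': 7.75, 'tcp_pos': [0.691, -0.033, 0.126], 'ee_rot': [-2.198, 0.001, 0.312], 'contact_force': [-2.347, -0.942, -0.701], 'opening': 0.0}
scene 89 [0.0023 0.0188] angle -113.2 sd [0.0132 0.004 ]
side 114 [0.0047 0.0115] angle -112.7 sd [0.0167 0.0047]
c3.png
c3s.png
c4.png
c4s.png
k_scene_7.75.png
k_side_7.75.png
scene0.png
scene1.png
scene1c.png
side0.png
side1.png
side1c.png
side2.png
```

apply_moves(plan=[{"claw": 1, "linear": [0.006, 0.002, -0.001], "delta_rot": [0, 0, 0]}, {"claw": 1, "linear": [0.014, 0.002, -0.001], "delta_rot": [0, 0, 0]}, {"claw": 1, "linear": [0.021, 0, 0], "delta_rot": [0, 0, 0]}, {"claw": 1, "linear": [0.029, -0.004, 0.002], "delta_rot": [0, 0, 0]}, {"claw": 1, "linear": [0.034, -0.009, 0.004], "delta_rot": [0, 0, 0]}, {"claw": 1, "linear": [0.035, -0.012, 0.0055], "delta_rot": [0, 0, 0]}, {"claw": 1, "linear": [0.036, -0.014, 0.0065], "delta_rot": [0, 0, 0]}, {"claw": 1, "linear": [0.036, -0.014, 0.0065], "delta_rot": [0, 0, 0]}])

```text
time: 8.85
tcp_pos: [0.7207, -0.0093, 0.1345]
ee_rot: [-2.198, 0.0, 0.312]
contact_force: [3.2, -2.1, -1.9]
opening: 0.0004
grip_force: 1.7
```

```bash
python3 knob.py
```

```text
{'time': 8.85, 'tcp_pos': [0.721, -0.009, 0.135], 'ee_rot': [-2.198, 0.0, 0.312], 'contact_force': [3.164, -2.089, -1.913], 'opening': 0.0}
scene 24 [0.0287 0.0047] angle -73.2 sd [0.0045 0.0031]
```

apply_moves(plan=[{"claw": 1, "linear": [0, -0.001, 0.0005], "delta_rot": [0, 0, 0]}, {"claw": 1, "linear": [0, -0.002, 0.001], "delta_rot": [0, 0, 0]}, {"claw": 1, "linear": [0, -0.003, 0.0015], "delta_rot": [0, 0, 0]}, {"claw": 1, "linear": [0, -0.003, 0.0015], "delta_rot": [0, 0, 0]}])

```text
time: 9.45
tcp_pos: [0.7196, -0.0067, 0.136]
ee_rot: [-2.198, 0.001, 0.312]
contact_force: [3.9, -3.1, -1.3]
opening: 0.0003
grip_force: 2.0
```

apply_moves(plan=[{"claw": 1, "linear": [0, -0.001, 0.0005], "delta_rot": [0, 0, 0]}, {"claw": 1, "linear": [0, -0.002, 0.001], "delta_rot": [0, 0, 0]}, {"claw": 1, "linear": [0, -0.003, 0.0015], "delta_rot": [0, 0, 0]}, {"claw": 1, "linear": [0, -0.003, 0.0015], "delta_rot": [0, 0, 0]}])

```text
time: 9.95
tcp_pos: [0.7192, -0.0054, 0.1367]
ee_rot: [-2.2, 0.001, 0.31]
contact_force: [6.7, -7.3, -5.0]
opening: 0.0002
grip_force: 4.6
```

```bash
cat >pos.py <<'E'
from tgt import *
Rt=R.from_euler('xyz',s['ee_rot']).as_matrix(); q=toM(s['tcp_pos']+Rt[:,2]*.014)-q0
print("dy,dt,H",(q[1]-KY).round(4),(q@up-KT).round(4),(q@nn).round(4)); F=Rm.T@s['contact_force']; print("F y,t,n",F[1],F@up,F@nn)
E
python3 pos.py
```

```text
{'time': 9.95, 'tcp_pos': [0.719, -0.005, 0.137], 'ee_rot': [-2.2, 0.001, 0.31], 'contact_force': [6.666, -7.308, -5.026], 'opening': 0.0}
dy,dt,H -0.0283 -0.0156 0.0251
F y,t,n -4.1046289154850335 -10.308189853835179 -0.03309373722343614
```

apply_moves(plan=[{"claw": 1, "linear": [0, -0.001, 0.0005], "delta_rot": [0, 0, 0]}, {"claw": 1, "linear": [0, -0.002, 0.001], "delta_rot": [0, 0, 0]}, {"claw": 1, "linear": [0, -0.002, 0.001], "delta_rot": [0, 0, 0]}])

```text
time: 10.32
tcp_pos: [0.7191, -0.0052, 0.1369]
ee_rot: [-2.203, 0.002, 0.307]
contact_force: [8.3, -11.2, -5.9]
opening: 0.0004
grip_force: 7.2
```

```bash
python3 pos.py
```

```text
{'time': 10.325, 'tcp_pos': [0.719, -0.005, 0.137], 'ee_rot': [-2.203, 0.002, 0.307], 'contact_force': [8.319, -11.219, -5.875], 'opening': 0.0}
dy,dt,H -0.0283 -0.0153 0.0251
F y,t,n -4.4794908718603805 -14.41843568068736 1.2746015067770264
```

apply_moves(plan=[{"claw": 1, "linear": [0, 0.009, -0.004], "delta_rot": [0, 0, 0]}, {"claw": 1, "linear": [0, 0.018, -0.012], "delta_rot": [0, 0, 0]}, {"claw": 1, "linear": [0, 0.02, -0.05], "delta_rot": [0, 0, 0]}, {"claw": 1, "linear": [0, 0, -0.1], "delta_rot": [0, 0, 0]}, {"claw": 1, "linear": [0, -0.02, -0.14], "delta_rot": [0, 0, 0]}, {"claw": 1, "linear": [0, -0.03, -0.16], "delta_rot": [0, 0, 0]}, {"claw": 1, "linear": [0, -0.03, -0.16], "delta_rot": [0, 0, 0]}, {"claw": 1, "linear": [0, -0.03, -0.16], "delta_rot": [0, 0, 0]}])

```text
time: 11.32
tcp_pos: [0.7521, -0.1074, 0.2552]
ee_rot: [-2.196, 0.003, 0.314]
contact_force: [-0.8, -0.1, -0.1]
opening: 0.0004
grip_force: 0.0
```

```bash
python3 knob.py; python3 - <<'E'
from tgt import *
p,d,K,D,M=snap("scene");cv2.imwrite("pics/fin.png",cv2.resize(p[150:400,180:430],None,fx=2.3,fy=2.3)[...,::-1])
E
```

```text
{'time': 11.325, 'tcp_pos': [0.752, -0.107, 0.255], 'ee_rot': [-2.196, 0.003, 0.314], 'contact_force': [-0.804, -0.052, -0.125], 'opening': 0.0}
scene 196 [-0.0032  0.0011] angle 179.4 sd [0.0216 0.0047]
{'time': 11.425, 'tcp_pos': [0.752, -0.108, 0.255], 'ee_rot': [-2.196, 0.003, 0.314], 'contact_force': [-0.011, 0.215, -0.082], 'opening': 0.001}
```

View pics/fin.png

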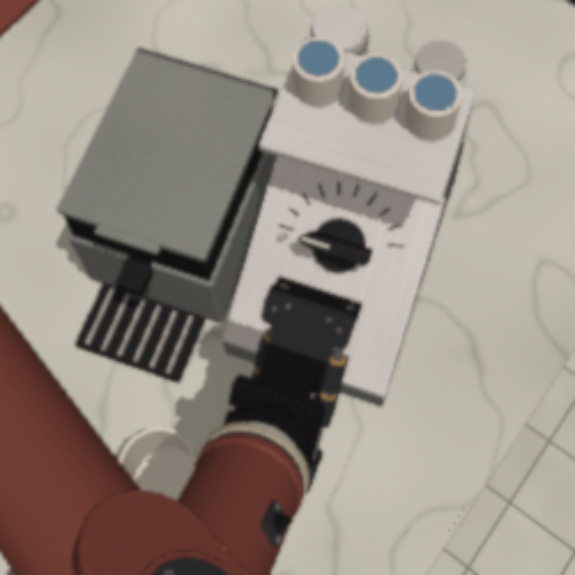

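The final picture shows the lid flat on the rim, the pointer level to the left at (310,240) against the first mark, and the gripper clear of everything.

```bash
python3 -c "
from cell import manip
print(manip.sign_off())"
```

```text
the job is handed in; nothing more can be done
None
```

The job is handed in, at about 11.5 s of the 50 s allowed: the hopper lid is pressed fully home on its rim, and the pointer knob is back at its zero stop (measured within about 0.6°). I didn't touch the strength dial or the mug, jar and can, but the gripper hid the dial in the last picture and I didn't re-measure the bystanders.

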